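# Lift the hot lid off the bread pot with the lid lifter

### The job

The bread pot has just come out of the oven: take the lid lifter from its stand, hook it under the middle of the hot lid's loop, lift the lid off and carry it hanging level to the cork trivet, and set it down gently in the middle of the trivet. Then unhook the lifter and hang it back in its stand, hook downwards. Only the lifter may touch the hot pot and lid, the pot stays where it is, and the jar, the glass box and the plant are left alone.

Things in the scene. Friction and masses are not known exactly. Their poses are not given: they have to be found in the camera images.
- pot: round dark blue-green enamelled bread pot, 200 mm across and 90 mm high, with a side grip at each end of its own y axis (reaching 130 mm from the centre, 81 mm high) and a loaf inside; heavy (2.4 kg), loose on the counter. Origin: centre of its underside, z up.
- lid_loop (a point): middle of the top bar of the lid's steel loop, on the bar's centre line. 9 mm round bar; loop upright in the lid's y-z plane: the bar runs along the lid's y, the hook goes through along its x, from either end. 76 mm between the feet; top nearly flat for 20 mm; 38 mm free under the bar. This point is 68 mm above the lid's underside, 50 mm above its centre of mass. Axes: the lid's, z up
- lid_base (a point): centre of the lid's underside. The lid is a slightly domed disc 208 mm across, about 0.5 kg, the pot's colour. This is the flat face of its locating lip, 168 mm across and 8 mm deep, that sits inside the pot's rim with about 10 mm of play. On the pot this point is 82 mm above the counter and must rise 8 mm to come out; the dome's top is 25 mm above it. Axes: the lid's
- lifter_grip (a point): middle of the lid lifter's dark wooden T grip, a bar 120 mm long along the lifter's y, 22 mm thick in x, 24 mm high. The lifter (0.18 kg) hangs in its stand with z up; lift it straight out. A shank of 7 mm steel bar runs down from the grip's middle, sets back to x = -18 mm between 33 and 53 mm below this point, and ends in a hook. Axes: the lifter's
- lifter_hook (a point): lowest point of the inside of the hook, where the loop's bar comes to hang: 101.5 mm straight below the grip's middle. The hook opens upwards; its tip points up at x = +18 mm (lifter's axes) and is 14 mm higher than this point; the outside is 7 mm lower. The opening between tip and shank is 29 mm wide. Axes: the lifter's. The bar stays where it was hooked: off the middle, the lid hangs crooked
- stand: black steel lifter stand, fixed. Plate 110 x 140 x 8 mm, two uprights 45 mm either side of the centre along its y, each with a saddle open upwards: floor 125 mm above the counter, 36 mm wide in x between ears flaring to 55 mm at 151 mm height. The grip lies across both, along the stand's y, its middle 137 mm up over the origin (centre of the underside). Either way round is fine
- trivet_top (a point): centre of the upper face of the round cork trivet with a black rim, fixed, 200 mm across, 18 mm high.
- grain_jar: glass storage jar with grain and a bamboo lid, 96 mm across, 137 mm high; to be left alone. Origin: centre of its underside.
- glass_box: low glass food box with a bamboo lid, 126 x 156 mm, 67 mm high; to be left alone. Origin: centre of its underside.
- plant: plant in a white and stone-coloured pot, 104 mm across, 150 mm high with the leaves; to be left alone. Origin: centre of its underside.
There are look-alikes about, which are no part of the job. Of the things that look like the part that bears lifter_grip, the middle-sized one is meant.

How it is judged:
By the outcome, as a careful person would: the job done as asked, in the order asked, and still so for the second after the job is handed in, with the robot touching nothing.
It also fails if it takes over 72 s, if anything falls off the work surface, if the arm or the gripper's body presses on something with over 40 N, if the wrist force passes 120 N, or if a joint passes its speed limit or range.

### The arm

A 6-joint arm with a two-finger parallel gripper is mounted at the origin on the work surface. World frame = base frame: x ahead of the robot, y to its left, z up, the work surface at z = 0. Lengths are in mm, angles in rad, forces in N, time in s.
With the tool pointing down it reaches from about 350 to 775 mm from the base axis. Payload 7.3 kg.
Tool frame: the origin (TCP) lies on the centre line of the jaws, within the pads' length; the fingertips stand 17 mm ahead of it and the grasp point (between the pads) lies 2 mm behind it; z points along the fingers, y is the line along which they close (so a half turn about z gives the same grasp; the last joint's range is limited). The gripper opens to 92 mm and grips with 3 to 60 N. Pads are 19 mm wide; open, the fingers measure 130 mm over their backs; the gripper's body (75 mm by 190 mm) begins 47 mm behind the grasp point.
Start: joints at [-1.334, 0.342, 1.524, -0, 1.275, -0.146], TCP at [196.121, -487.011, 243.741] pointing down, gripper open.
Joint ranges: [-2.53, 2.53], [-0.77, 2.02], [0.04, 2.7], [-1, 4.14], [0.28, 2.66], [-3.11, 3.11]. Speed limits (rad/s): [2.57, 2.57, 3.14, 3.14, 3.14, 3.14].

### API

Orientations are given as [roll, pitch, yaw] about the fixed x, y, z axes, in that order (R = Rz(yaw) Ry(pitch) Rx(roll)).
In Python, from plant import bot gives the robot as it stands. The module is installed in compiled form; this text tells all that it offers.
- The arm moves only by the shell command python3 -m pendant 'ROWS'. ROWS is JSON, a list of rows, each a list of 3 entries, a list of its own where there are three numbers: the shift along the world's x, y, z as a fraction of full scale, then the turn, a rotation vector about the world's x, y, z as a fraction of full scale, then the opening, from -1 (shut) to 1 (fully open), so that 0 is half open. In form: [[[tx, ty, tz], [rx, ry, rz], claw], ...]. A call has exactly 10 rows; each row shifts and turns the commanded pose from where the row before left it; what a row does not reach is not made up. Full scale, the value 1, is 30 mm for a shift and 0.12 rad for a turn. A row lasts 1/12 s, in which the tool goes at most 41.7 mm and 7.16 degrees, less where a joint would pass 70% of its speed; a pose out of reach is approached as far as the arm can. A call with a number of a shift or a turn outside -1 to 1 is refused whole. A call with a gripper value outside its range is refused whole. The fingers move at their own pace and stop on an object; the grip force is fixed at half the most. Time passes only in rows, so rows that do not move let the fingers close, or fill a call up. It gives the time, the measured TCP pose, the force, the opening and the grip force at its end, in the units of the state.
- bot.get_obs(): the state, without advancing time (a new reading comes with each control period).
- bot.capture(name): name is "side" or "top" or "wrist"; returns the picture (420x560x3 uint8, blue, green, red); there is no depth.
- bot.camera_params(name): a dict with "fovy" (degrees; the focal length in pixels is half the picture's height over the tangent of half this angle, whatever the lens; pixels are square), "cx", "cy" (the principal point, pixels), "distortion" ([k1, k2, p1, p2, k3] as OpenCV has them; the pictures are not rectified), "camera_from_world" (4x4, takes a point from world to camera coordinates). Camera axes: x right, y down, z forward; pixel columns grow to the right and rows downward; lengths in mm; the calibration is good to about 2 mm. A picture is of the moment at which its call begins: read the wrist's pose just before it. camera_params takes no time and is no camera call; for the wrist camera it gives the pose at the moment of the call.
- bot.close_job(): hands the job in; it is judged then, once.
The state is a dict: "time": time; "joint_positions": joint angles; "dq": joint speeds; "tau": joint torques, N m; "tool_pos": TCP position; "tcp_rot": TCP orientation; "contact_force": force on the tool from outside, world axes, zero at the start; "moment": the same for the moment, N m; "grip_width": finger opening in mm; "finger_force": force on a finger pad.
Only numpy, scipy, OpenCV 4.12 (cv2) and the standard library are available. Lean on these libraries where they do the work, as an engineer would, in place of code of your own. Each camera call takes 0.05 s, during which the arm holds its last target. There are 200 camera calls.

## Working session

There is one attempt and no reset: what is moved stays moved. The work goes in short steps, Python scripts to look and compute and a shell command to move; the robot and the scene stay as the last step left them, time stands still between calls to the robot, and variables do not carry over. Pictures are saved under pics/ and viewed, at most 13 in all, crops included, and the job is handed in when it is done.

```bash
mkdir -p pics; cat > h.py <<'E'
import numpy as np, cv2
from plant import bot
def K(p):
    f=210/np.tan(np.radians(p["fovy"])/2); return np.array([[f,0,p["cx"]],[0,f,p["cy"]],[0,0,1.]])
def save(p,n):
    import json; json.dump({k:np.array(v).tolist() for k,v in p.items()},open(n,"w"))
def ray(p,uv):
    T=np.array(p["camera_from_world"]);q=cv2.undistortPoints(np.array([[uv]],float),K(p),np.array(p["distortion"],float))[0,0]
    R=T[:3,:3];return -R.T@T[:3,3],R.T@np.array([q[0],q[1],1])
def atz(p,uv,z):
    o,d=ray(p,uv);return (o+d*(z-o[2])/d[2]).round(1)
def proj(p,X):
    T=np.array(p["camera_from_world"]);r=cv2.Rodrigues(T[:3,:3])[0]
    return cv2.projectPoints(np.array(X,float).reshape(-1,1,3),r,T[:3,3],K(p),np.array(p["distortion"],float))[0][:,0].round(1)
def tri(*obs):
    A=np.zeros((3,3));b=np.zeros(3)
    for p,uv in obs:
        o,d=ray(p,uv);d=d/np.linalg.norm(d);M=np.eye(3)-np.outer(d,d);A+=M;b+=M@o
    return np.linalg.solve(A,b).round(1)
E
python3 - <<'E'
from h import *
for n in("top","side"):
    p=bot.camera_params(n);im=bot.capture(n);cv2.imwrite(f"pics/{n}0.png",im);cv2.imwrite(f"pics/{n}0b.png",cv2.resize(im,(800,600),interpolation=cv2.INTER_CUBIC))
    print(n,p["fovy"],np.array(p["camera_from_world"]).round(3).tolist())
print(bot.get_obs())
E
```

```text
top 56.853802806811444 [[-0.017, -1.0, -0.001, -131.437], [-0.996, 0.017, -0.088, 513.145], [0.088, -0.001, -0.996, 1246.869], [0.0, 0.0, 0.0, 1.0]]
side 48.201564261691786 [[0.836, -0.549, -0.002, -502.682], [-0.3, -0.453, -0.839, 178.369], [0.46, 0.702, -0.544, 1129.544], [0.0, 0.0, 0.0, 1.0]]
{'time': 0.1, 'joint_positions': array([-1.33403038e+00,  3.42626015e-01,  1.52489872e+00, -3.41394617e-05,
        1.27539066e+00, -1.45990766e-01]), 'dq': array([-0.00091184, -0.00236718, -0.00265071,  0.00078548, -0.00041956,
       -0.00062785]), 'tau': array([ 1.43924295e-03, -4.32003808e+01, -2.44694674e+01,  7.18382746e-02,
        5.25894959e-02, -5.12763370e-05]), 'tool_pos': array([ 196.01443431, -486.68047162,  243.13641866]), 'tcp_rot': array([-3.14027923e+00, -1.60123495e-04,  3.82766568e-01]), 'contact_force': array([-0.31751191,  0.54002939,  0.01159995]), 'moment': array([-0.02140501,  0.07485974, -0.02701102]), 'finger_force': 0.0, 'grip_width': 91.82190620886216}
```

View pics/top0b.png

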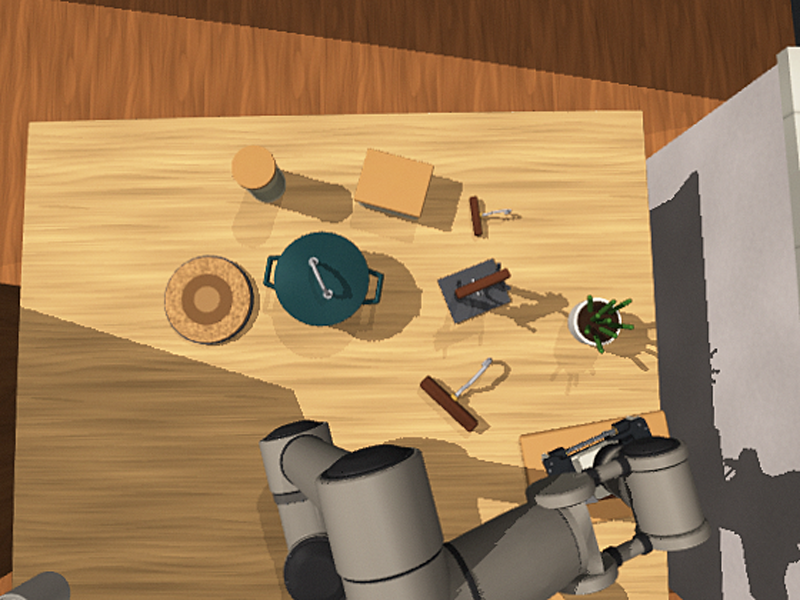

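View pics/side0b.png

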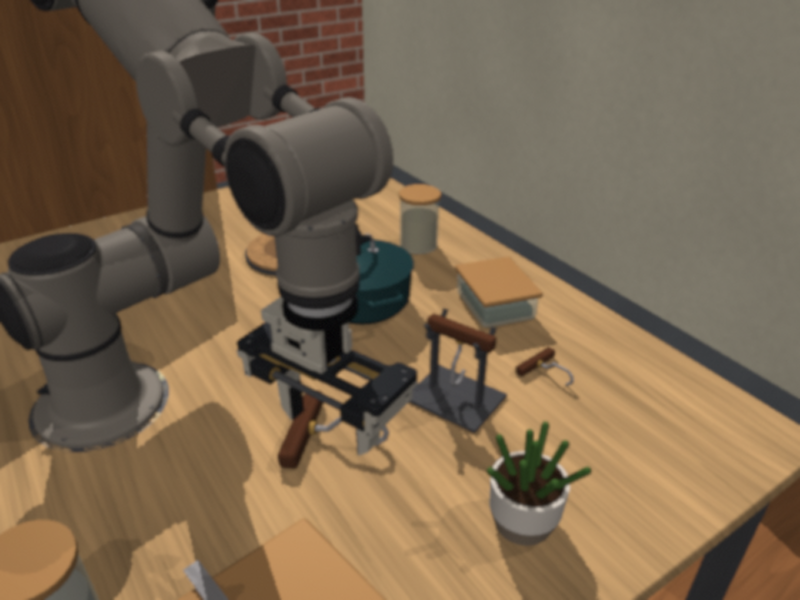

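The top picture shows the hung lifter's grip from (455,298) to (510,271), the loop from (312,261) to (328,295), and the trivet at about (208,299). Next I enlarge the stand and pot.

```bash
python3 - <<'E'
from h import *
im=cv2.imread("pics/top0.png")
c=im[150:250,105:375];cv2.imwrite("pics/c1.png",cv2.resize(c,(797,295),interpolation=cv2.INTER_CUBIC))
p=bot.camera_params("top")
f=lambda u,v:(0.7*(u+.5)-.5,.7*(v+.5)-.5)
for n,u,v,z in [("gripA",455,298,149),("gripB",510,271,149),("loopA",312,261,150),("loopB",328,295,140),("trivet",208,299,18),("jar",254,168,137),("box",396,183,67),("plant",597,322,75),("potrim",322,280,95),("ear",265,272,75),("ear2",381,289,75)]:
    print(n,atz(p,f(u,v),z))
w=bot.camera_params("wrist");print(w["fovy"],np.array(w["camera_from_world"]).round(3).tolist(), -np.array(w["camera_from_world"])[:3,:3].T@np.array(w["camera_from_world"])[:3,3])
E
```

```text
gripA [ 487.  -263.6  149. ]
gripB [ 541.1 -379.1  149. ]
loopA [568.9  30.7 150. ]
loopB [498.5  -0.9 140. ]
trivet [504.5 291.2  18. ]
jar [773.5 156.2 137. ]
box [ 755.3 -146.7   67. ]
plant [ 434.5 -582.4   75. ]
potrim [535.2  17.4  95. ]
ear [557.4 145.9  75. ]
ear2 [ 515.3 -109.6   75. ]
61.62810076489324 [[0.374, -0.928, -0.002, -523.556], [-0.9, -0.363, 0.243, -31.0], [-0.226, -0.089, -0.97, 389.662], [0.0, 0.0, 0.0, 1.0]] [ 255.97732221 -462.2325266   384.34994741]
```

View pics/c1.png

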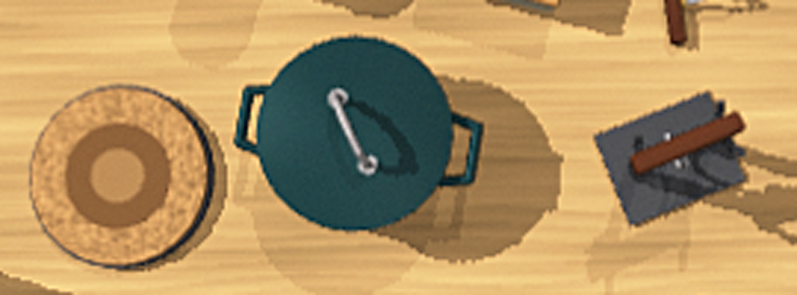

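Grip centre is about (514,-321), with its axis at 115°. The bar runs at about 24°. I move over the stand, jaws across the grip, for a close wrist view.

```bash
python3 -m pendant '[[[0.53,0.277,0],[0,0,0.678],1],[[0.53,0.277,0],[0,0,0.678],1],[[0.53,0.277,0],[0,0,0.678],1],[[0.53,0.277,0],[0,0,0.678],1],[[0.53,0.277,0],[0,0,0.678],1],[[0.53,0.277,0],[0,0,0.678],1],[[0.53,0.277,0],[0,0,0.678],1],[[0.53,0.277,0],[0,0,0.678],1],[[0.53,0.277,0],[0,0,0.678],1],[[0.53,0.277,0],[0,0,0.678],1]]'
python3 -m pendant '[[[0.53,0.277,0],[0,0,0.678],1],[[0.53,0.277,0],[0,0,0.678],1],[[0.53,0.277,0],[0,0,0.678],1],[[0.53,0.277,0],[0,0,0.678],1],[[0.53,0.277,0],[0,0,0.678],1],[[0.53,0.277,0],[0,0,0.678],1],[[0.53,0.277,0],[0,0,0.678],1],[[0.53,0.277,0],[0,0,0.678],1],[[0.53,0.277,0],[0,0,0.678],1],[[0.53,0.277,0],[0,0,0.678],1]]'
python3 - <<'E'
from h import *
p=bot.camera_params("wrist");save(p,"w1.json");im=bot.capture("wrist");cv2.imwrite("pics/w1.png",im);cv2.imwrite("pics/w1b.png",cv2.resize(im,(800,600),interpolation=cv2.INTER_CUBIC))
im=cv2.imread("pics/side0.png");cv2.imwrite("pics/c2.png",cv2.resize(im[215:305,275:365],(600,600),interpolation=cv2.INTER_CUBIC))
o=bot.get_obs();print(o["tool_pos"],o["tcp_rot"],o["joint_positions"])
E
```

```text
time: 0.93
tool_pos: [355.7, -403.2, 243.3]
tcp_rot: [-3.141, -0.001, 1.2]
contact_force: [-0.1, 0.5, 0.6]
grip_width: 91.4
finger_force: 0.0
time: 1.77
tool_pos: [514.7, -320.2, 243.2]
tcp_rot: [-3.141, -0.001, 2.014]
contact_force: [1.1, 0.1, 0.2]
grip_width: 92.1
finger_force: 0.0
[ 517.13723836 -318.46260966  243.05859945] [ 3.13995343e+00 -9.96467109e-04  2.02083464e+00] [-0.67905373  0.4956127   1.28364597  0.00195001  1.36253446 -1.1294946 ]
```

View pics/w1b.png

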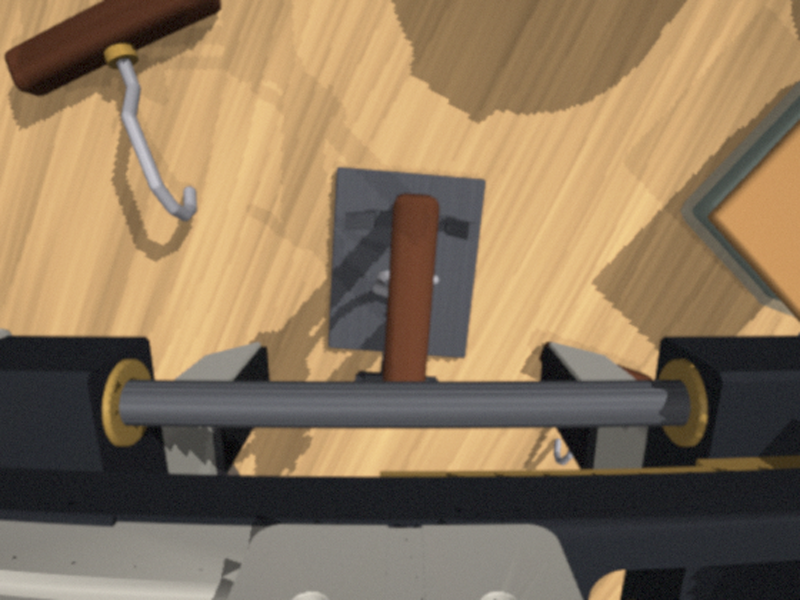

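View pics/c2.png

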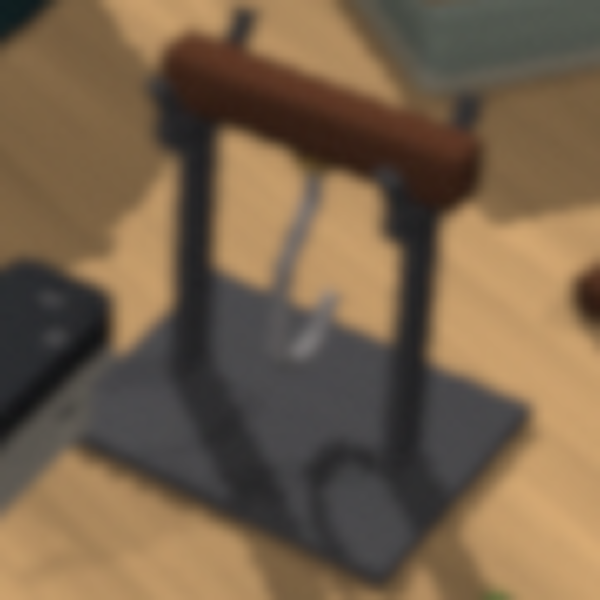

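The side crop shows the shank to the left and the tip to the right, so the lifter's x points to about +25° (ahead). The wrist picture shows the grip's far end at (417,197) and its axis passing (406,380).

```bash
python3 - <<'E'
from h import *
import json
p=json.load(open("w1.json"));f=lambda u,v:(0.7*(u+.5)-.5,.7*(v+.5)-.5)
t=bot.camera_params("top")
L=atz(p,f(393,212),143);R=atz(p,f(438,212),143);L2=atz(p,f(386,375),143);R2=atz(p,f(428,375),143);e=atz(p,f(417,196),146)
print(L,R,L2,R2,e)
m=(L+R)/2;m2=(L2+R2)/2;d=(m-m2)[:2];d/=np.linalg.norm(d);print("ang",np.degrees(np.arctan2(d[1],d[0])),"center",e[:2]-60*d, np.linalg.norm(L-R))
# plate corners z=8
C=[atz(p,f(*q),8) for q in [(339,168),(485,181),(465,357),(330,347)]];print(C,[np.linalg.norm(C[i]-C[i-1]) for i in range(4)])
c=np.mean(C,0);print("stand",c)
s=lambda x,y:(105+(x+.5)*270/797-.5,150+(y+.5)*100/295-.5)
print("top grip ends",atz(t,s(632,162),147),atz(t,s(743,122),147))
print("top plate",[atz(t,s(*q),8) for q in [(595,134),(712,92),(748,178),(636,227)]])
E
```

```text
[ 488.8 -279.   143. ] [ 508.1 -269.8  143. ] [ 520.7 -355.6  143. ] [ 540.2 -346.3  143. ] [ 495.7 -267.3  146. ]
ang 112.68626555283171 center [ 518.8410933  -322.65783414] 21.380598681982697
[array([ 441. , -276.9,    8. ]), array([ 541.3, -239.5,    8. ]), array([ 590.1, -367.5,    8. ]), array([ 489.8, -405.9,    8. ])] [np.float64(137.92186193638776), np.float64(107.04601814173188), np.float64(136.98700668311577), np.float64(107.39948789449603)]
stand [ 515.55 -322.45    8.  ]
top grip ends [ 498.6 -265.4  147. ] [ 537. -378.  147.]
top plate [array([ 543. , -239.9,    8. ]), array([ 588.5, -373.2,    8. ]), array([ 490.5, -410.4,    8. ]), array([ 437.8, -283.2,    8. ])]
```

```bash
python3 -m pendant '[[[0,0,0],[0,0,-0.11],1],[[0,0,-0.3],[0,0,-0.11],1],[[0,0,-0.3],[0,0,-0.11],1],[[0,0,-0.3],[0,0,-0.11],1],[[0,0,-0.3],[0,0,-0.11],1],[[0,0,-0.3],[0,0,0],1],[[0,0,-0.3],[0,0,0],1],[[0,0,-0.2],[0,0,0],1],[[0,0,0],[0,0,0],1],[[0,0,0],[0,0,0],1]]'
python3 - <<'E'
from h import *
p=bot.camera_params("wrist");save(p,"w2.json");im=bot.capture("wrist");cv2.imwrite("pics/w2.png",im)
c=im[100:360,130:450];cv2.imwrite("pics/w2b.png",cv2.resize(c,(738,600),interpolation=cv2.INTER_CUBIC))
o=bot.get_obs();print(o["tool_pos"],o["tcp_rot"])
E
```

```text
time: 2.65
tool_pos: [514.0, -320.8, 183.4]
tcp_rot: [-3.141, -0.001, 1.944]
contact_force: [-0.5, 0.5, 0.0]
grip_width: 91.6
finger_force: 0.0
[ 514.27906049 -320.93926955  183.96483516] [3.14129470e+00 4.39135911e-04 1.94405454e+00]
```

View pics/w2b.png

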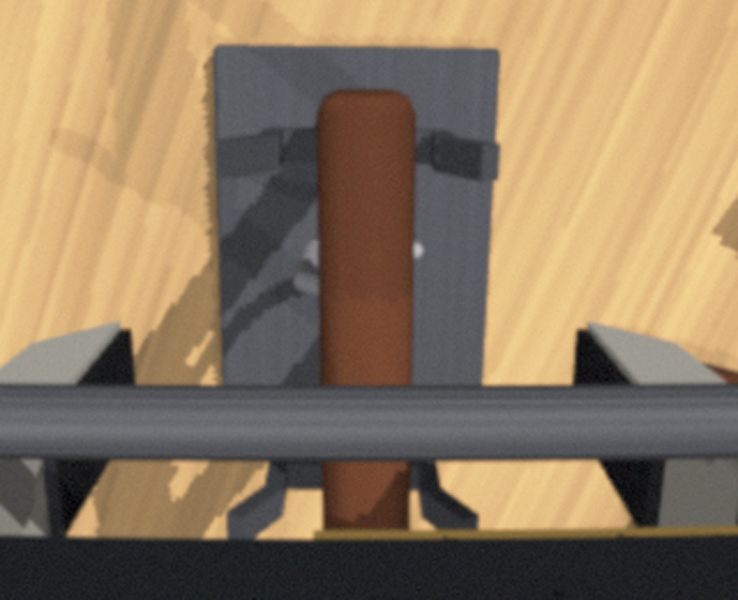

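The crop shows the grip parallel to the jaws, its far end at (366,90), edges at x 319 to 414. Both saddles are clear of the fingers.

```bash
python3 - <<'E'
from h import *
import json
p=json.load(open("w2.json"));s=lambda x,y:(130+(x+.5)*320/738-.5,100+(y+.5)*260/600-.5)
L=atz(p,s(318,110),143);R=atz(p,s(414,110),143);L2=atz(p,s(324,480),143);R2=atz(p,s(408,480),143);e=atz(p,s(366,89),143)
m=(L+R)/2;m2=(L2+R2)/2;d=(m-m2)[:2];d/=np.linalg.norm(d);print("ang",np.degrees(np.arctan2(d[1],d[0])),m,m2,e,"center",e[:2]-60*d, np.linalg.norm(L-R),np.linalg.norm(L2-R2))
C=[atz(p,s(*q),8) for q in [(216,46),(498,50)]];print(C)
E
```

```text
ang 111.62583563495178 [ 497.05 -270.6   143.  ] [ 530.55 -355.1   143.  ] [ 495.4 -266.3  143. ] center [ 517.51262603 -322.07662387] 21.18796828391056 20.928688444334
[array([ 440.3, -276.7,    8. ]), array([ 540.7, -239. ,    8. ])]
```

```bash
python3 -m pendant '[[[0.11,-0.04,-0.2],[0,0,0],1],[[0,0,-0.3],[0,0,0],1],[[0,0,-0.3],[0,0,0],1],[[0,0,-0.3],[0,0,0],1],[[0,0,-0.3],[0,0,0],1],[[0,0,-0.2],[0,0,0],1],[[0,0,-0.02],[0,0,0],1],[[0,0,0],[0,0,0],-1],[[0,0,0],[0,0,0],-1],[[0,0,0],[0,0,0],-1]]'
python3 -m pendant '[[[0,0,0],[0,0,0],-1],[[0,0,0],[0,0,0],-1],[[0,0,0],[0,0,0],-1],[[0,0,0],[0,0,0],-1],[[0,0,0],[0,0,0],-1],[[0,0,0],[0,0,0],-1],[[0,0,0],[0,0,0],-1],[[0,0,0],[0,0,0],-1],[[0,0,0],[0,0,0],-1],[[0,0,0],[0,0,0],-1]]'
```

```text
time: 3.53
tool_pos: [517.7, -322.2, 135.7]
tcp_rot: [3.141, 0.001, 1.944]
contact_force: [0.8, -0.2, 0.1]
grip_width: 76.5
finger_force: 0.0
time: 4.37
tool_pos: [517.4, -322.0, 135.1]
tcp_rot: [3.141, 0.0, 1.944]
contact_force: [0.8, 0.4, -0.3]
grip_width: 21.4
finger_force: 30.0
```

```bash
python3 -m pendant '[[[0,0,0.1],[0,0,0],-1],[[0,0,0.4],[0,0,0],-1],[[0,0,0.6],[0,0,0],-1],[[0,0,0.7],[0,0,0],-1],[[0,0,0.7],[0,0,0],-1],[[0,0,0.7],[0,0,0],-1],[[0,0,0.7],[0,0,0],-1],[[0,0,0.6],[0,0,0],-1],[[0,0,0.4],[0,0,0],-1],[[0,0,0.1],[0,0,0],-1]]'
python3 -m pendant '[[[0.09,0.425,0],[0,0,0.673],-1],[[0.09,0.425,0],[0,0,0.673],-1],[[0.09,0.425,0],[0,0,0.673],-1],[[0.09,0.425,0],[0,0,0.673],-1],[[0.09,0.425,0],[0,0,0.673],-1],[[0.09,0.425,0],[0,0,0.673],-1],[[0.09,0.425,0],[0,0,0.673],-1],[[0.09,0.425,0],[0,0,0.673],-1],[[0.09,0.425,0],[0,0,0.673],-1],[[0.09,0.425,0],[0,0,0.673],-1]]'
python3 -m pendant '[[[0.09,0.425,0],[0,0,0.673],-1],[[0.09,0.425,0],[0,0,0.673],-1],[[0.09,0.425,0],[0,0,0.673],-1],[[0.09,0.425,0],[0,0,0.673],-1],[[0.09,0.425,0],[0,0,0.673],-1],[[0.09,0.425,0],[0,0,0.673],-1],[[0.09,0.425,0],[0,0,0.673],-1],[[0.09,0.425,0],[0,0,0.673],-1],[[0.09,0.425,0],[0,0,0.673],-1],[[0.09,0.425,0],[0,0,0.673],-1]]'
python3 -m pendant '[[[0,0,0],[0,0,0],-1],[[0,0,0],[0,0,0],-1],[[0,0,0],[0,0,0],-1],[[0,0,0],[0,0,0],-1],[[0,0,0],[0,0,0],-1],[[0,0,0],[0,0,0],-1],[[0,0,0],[0,0,0],-1],[[0,0,0],[0,0,0],-1],[[0,0,0],[0,0,0],-1],[[0,0,0],[0,0,0],-1]]'
python3 - <<'E'
from h import *
p=bot.camera_params("wrist");save(p,"w3.json");im=bot.capture("wrist");cv2.imwrite("pics/w3.png",im)
cv2.imwrite("pics/w3b.png",cv2.resize(im,(800,600),interpolation=cv2.INTER_CUBIC))
for n in("side","top"):
  save(bot.camera_params(n),n+".json");cv2.imwrite(f"pics/{n}3.png",bot.capture(n))
t=bot.camera_params("side");print(proj(t,[[534,15,150],[570,-67,287],[570,-67,185]]))
E
```

```text
time: 5.2
tool_pos: [517.9, -322.4, 287.7]
tcp_rot: [3.14, 0.003, 1.944]
contact_force: [0.3, 0.1, -1.3]
grip_width: 21.5
finger_force: 30.0
time: 6.03
tool_pos: [544.1, -193.7, 284.1]
tcp_rot: [3.141, -0.002, 2.756]
contact_force: [0.2, 0.4, -1.9]
grip_width: 21.9
finger_force: 30.0
time: 6.87
tool_pos: [571.1, -66.3, 284.1]
tcp_rot: [3.14, -0.001, -2.72]
contact_force: [0.1, -0.4, -2.4]
grip_width: 21.8
finger_force: 30.0
time: 7.7
tool_pos: [571.4, -67.1, 285.1]
tcp_rot: [3.142, 0.0, -2.724]
contact_force: [0.0, -0.4, -2.2]
grip_width: 21.9
finger_force: 30.0
[[251.7 167.4]
 [279.  128.6]
 [278.9 164.3]]
```

View pics/w3b.png

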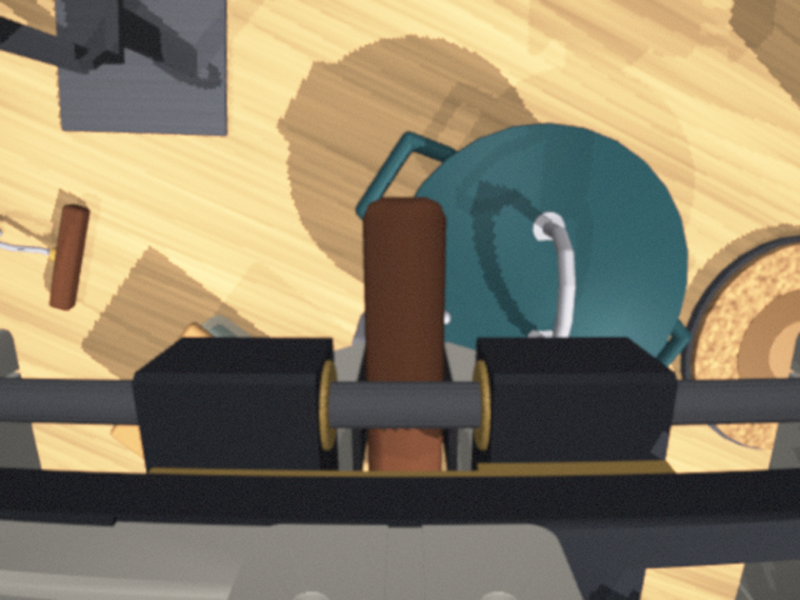

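The wrist picture shows the loop's feet at (548,227) and (541,335), the bar from (565,262) to (567,335), and the grip's far end at (404,199).

```bash
python3 - <<'E'
from h import *
import json
p=json.load(open("w3.json"));f=lambda u,v:(0.7*(u+.5)-.5,.7*(v+.5)-.5)
A=atz(p,f(548,227),108);B=atz(p,f(541,336),108);d=(A-B)[:2];print("feet",A,B,np.linalg.norm(d),np.degrees(np.arctan2(d[1],d[0])),(A+B)/2)
b1=atz(p,f(568,265),150);b2=atz(p,f(567,335),150);d=(b1-b2)[:2];print("bar",b1,b2,np.degrees(np.arctan2(d[1],d[0])))
e=atz(p,f(404,199),293);l=atz(p,f(404,360),299);d=(e-l)[:2];d/=np.linalg.norm(d);print("grip",e,np.degrees(np.arctan2(d[1],d[0])),e[:2]-60*d,np.linalg.norm(atz(p,f(364,230),293)-atz(p,f(444,230),293)))
t=bot.camera_params("top");s=lambda x,y:(105+(x+.5)*270/797-.5,150+(y+.5)*100/295-.5)
A=atz(t,s(338,97),110);B=atz(t,s(368,165),110);d=(A-B)[:2];print("top feet",A,B,np.linalg.norm(d),np.degrees(np.arctan2(d[1],d[0])),(A+B)/2)
# lid rim circle: dark teal, z~95 ; trivet circle
print("lid",atz(t,s(355,133),92),"trivet",atz(t,s(120.5,177),18), atz(t,s(117,176),18))
w=json.load(open("w3.json"));print("lid in wrist rightmost",atz(w,f(688,250),92),"top",atz(w,f(548,123),92))
tr=json.load(open("side.json"));print(proj(tr,[[533,15,150]]))
# wrist edge fit of the lid: teal mask
im=cv2.imread("pics/w3.png");h=cv2.cvtColor(im,cv2.COLOR_BGR2HSV)
m=cv2.inRange(h,(80,90,30),(105,255,150));cv2.imwrite("pics/m.png",m)
c=max(cv2.findContours(m,0,cv2.CHAIN_APPROX_NONE)[0],key=cv2.contourArea)[:,0]
P=np.array([atz(w,q,92)[:2] for q in c if q[0]>320 and q[1]<220])
from scipy.optimize import least_squares
r=least_squares(lambda x:np.hypot(*(P-x).T)-104,[535,17],loss="soft_l1",f_scale=1);print("lid fit",r.x,np.median(np.abs(r.fun)))
# trivet fit in top image
im=cv2.imread("pics/top0.png");h=cv2.cvtColor(im,cv2.COLOR_BGR2HSV)
E
```

```text
feet [503.9   3.5 108. ] [570.1  33.1 108. ] 72.5162050854842 -155.90915329109248 [537.   18.3 108. ]
bar [519.1  11.  150. ] [555.7  30.2 150. ] -152.31893843151474
grip [517.3 -90.6 293. ] -156.03751102542185 [572.12869292 -66.23169204] 21.220744567521674
top feet [574.8  33.8 110. ] [503.4   3.1 110. ] 77.72033196017627 23.266350315913805 [539.1   18.45 110.  ]
lid [539.   18.7  92. ] trivet [502.8 291.   18. ] [504. 295.  18.]
lid in wrist rightmost [477.  104.6  92. ] top [444.4 -22.2  92. ]
[[251.4 167.5]]
lid fit [542.45297895  18.97426657] 1.8723313819854468
```

Loop centre is about (538.5,18.7), the bar at 24°, and the lifter is already parallel with it. I shift 4.5 mm along the bar, lower to hooking height, advance part way and look.

```bash
python3 -m pendant '[[[0.07,0.03,-0.2],[0,0,0],-1],[[0.07,0.03,-0.4],[0,0,0],-1],[[0,0,-0.4],[0,0,0],-1],[[0,0,-0.4],[0,0,0],-1],[[0,0,-0.4],[0,0,0],-1],[[0,0,-0.3],[0,0,0],-1],[[0,0,-0.02],[0,0,0],-1],[[-0.1,0.23,0],[0,0,0],-1],[[-0.1,0.23,0],[0,0,0],-1],[[-0.1,0.23,0],[0,0,0],-1]]'
python3 -m pendant '[[[-0.1,0.23,0],[0,0,0],-1],[[-0.1,0.23,0],[0,0,0],-1],[[-0.1,0.22,0],[0,0,0],-1],[[0,0,0],[0,0,0],-1],[[0,0,0],[0,0,0],-1],[[0,0,0],[0,0,0],-1],[[0,0,0],[0,0,0],-1],[[0,0,0],[0,0,0],-1],[[0,0,0],[0,0,0],-1],[[0,0,0],[0,0,0],-1]]'
python3 - <<'E'
from h import *
im0=[]
for n in("side","wrist"):
  save(bot.camera_params(n),n+"4.json");im=bot.capture(n);cv2.imwrite(f"pics/{n}4.png",im);im0.append(im)
o=bot.get_obs();print(o["tool_pos"])
print(proj(bot.camera_params("side"),[[538.5,18.7,150]]))
a=cv2.resize(im0[0][125:215,205:305],(400,360),interpolation=cv2.INTER_CUBIC)
b=cv2.resize(im0[1][60:330,240:540],(400,360),interpolation=cv2.INTER_CUBIC)
cv2.imwrite("pics/c4.png",np.hstack([a,b]))
E
```

```text
time: 8.68
tool_pos: [566.6, -43.7, 222.3]
tcp_rot: [-3.141, 0.001, -2.724]
contact_force: [-0.0, 0.4, -0.5]
grip_width: 22.0
finger_force: 30.0
time: 9.52
tool_pos: [557.7, -24.3, 221.4]
tcp_rot: [3.141, -0.0, -2.724]
contact_force: [0.1, 0.3, -2.5]
grip_width: 21.6
finger_force: 30.0
[557.6299957  -24.2840415  221.50247003]
[[252.4 166.5]]
```

View pics/c4.png

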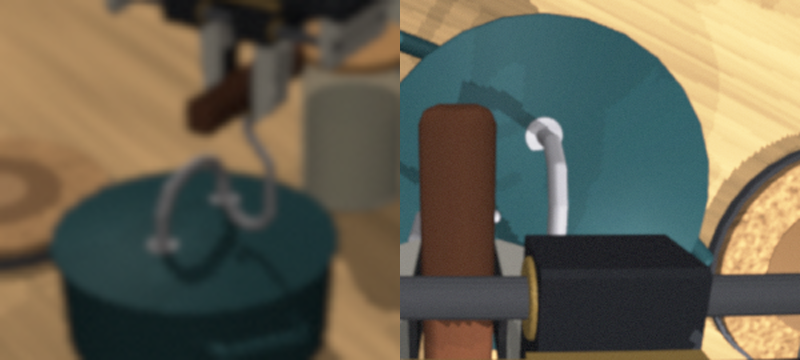

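The crop shows the loop's feet at (162,243) and (228,198) in the side view, the hook's bottom at about (252,222) just beside the loop, and in the wrist view the near foot at (544,132) and the grip's end at (458,105).

```bash
python3 - <<'E'
from h import *
import json
S=json.load(open("side4.json"));W=json.load(open("wrist4.json"))
s=lambda x,y:(205+(x+.5)/4-.5,125+(y+.5)/4-.5); w=lambda x,y:(240+(x-400+.5)*.75-.5,60+(y+.5)*.75-.5)
F1=atz(S,s(162,243),107);F2=atz(S,s(228,198),107);print("side feet",F1,F2,np.linalg.norm(F1-F2),(F1+F2)/2)
A=atz(W,w(544,132),107);u=np.array([.9138,.4062]);print("wrist foot",A,"mid",A[:2]+38*u)
b=[atz(W,w(560,y),150) for y in(190,228)];print("bar",b)
e=atz(W,w(458,104),230);print("grip",e,e[:2]+60*u)
x=np.array([-.4062,.9138]);g=np.array([557.7,-24.3])
def lift(dx,dz): q=g+x*dx; return [q[0],q[1],223.5+dz]
print("pred side hook bottom outer, tip, shank -80:",(proj(S,[lift(0,-105),lift(18,-87.5),lift(-18,-80)])-[204.5,124.5])*4)
print("pred bar mid side",(proj(S,[[538.5,18.7,150],[538.5-18*.914,18.7-18*.406,148]])-[204.5,124.5])*4)
E
```

```text
side feet [504.7   4.  107. ] [577.4  33.8 107. ] 78.57054155343464 [541.05  18.9  107.  ]
wrist foot [502.4   3.5 107. ] mid [537.1244  18.9356]
bar [array([522.7,  13.3, 150. ]), array([539.3,  21.7, 150. ])]
grip [503.  -47.7 230. ] [557.828 -23.328]
pred side hook bottom outer, tip, shank -80: [[248.4 225.2]
 [226.4 196.4]
 [270.  200. ]]
pred bar mid side [[191.6 168. ]
 [176.8 180.8]]
```

Aligned within 1 mm. I go through by 46.5 mm, then raise slowly.

```bash
python3 -m pendant '[[[-0.079,0.177,0],[0,0,0],-1],[[-0.079,0.177,0],[0,0,0],-1],[[-0.079,0.177,0],[0,0,0],-1],[[-0.079,0.177,0],[0,0,0],-1],[[-0.079,0.177,0],[0,0,0],-1],[[-0.079,0.177,0],[0,0,0],-1],[[-0.079,0.177,0],[0,0,0],-1],[[-0.079,0.177,0],[0,0,0],-1],[[0,0,0],[0,0,0],-1],[[0,0,0],[0,0,0],-1]]'
python3 -m pendant '[[[0,0,0.1],[0,0,0],-1],[[0,0,0.1],[0,0,0],-1],[[0,0,0.1],[0,0,0],-1],[[0,0,0.1],[0,0,0],-1],[[0,0,0.1],[0,0,0],-1],[[0,0,0.07],[0,0,0],-1],[[0,0,0.07],[0,0,0],-1],[[0,0,0],[0,0,0],-1],[[0,0,0],[0,0,0],-1],[[0,0,0],[0,0,0],-1]]'
```

```text
time: 10.45
tool_pos: [538.6, 18.7, 221.7]
tcp_rot: [-3.141, 0.0, -2.723]
contact_force: [0.3, -0.4, -1.2]
grip_width: 21.6
finger_force: 30.0
time: 11.28
tool_pos: [538.6, 18.4, 240.6]
tcp_rot: [3.141, -0.0, -2.724]
contact_force: [0.7, -0.2, -1.6]
grip_width: 21.7
finger_force: 30.0
```

```bash
python3 -m pendant '[[[0,0,0.05],[0,0,0],-1],[[0,0,0.05],[0,0,0],-1],[[0,0,0.05],[0,0,0],-1],[[0,0,0.05],[0,0,0],-1],[[0,0,0.05],[0,0,0],-1],[[0,0,0.05],[0,0,0],-1],[[0,0,0],[0,0,0],-1],[[0,0,0],[0,0,0],-1],[[0,0,0],[0,0,0],-1],[[0,0,0],[0,0,0],-1]]'
python3 - <<'E'
from h import *
im0=[]
for n in("side","wrist"):
  save(bot.camera_params(n),n+"5.json");im=bot.capture(n);cv2.imwrite(f"pics/{n}5.png",im);im0.append(im)
E
python3 -m pendant '[[[0,0,0.1],[0,0,0],-1],[[0,0,0.1],[0,0,0],-1],[[0,0,0.1],[0,0,0],-1],[[0,0,0.1],[0,0,0],-1],[[0,0,0.1],[0,0,0],-1],[[0,0,0.1],[0,0,0],-1],[[0,0,0.1],[0,0,0],-1],[[0,0,0],[0,0,0],-1],[[0,0,0],[0,0,0],-1],[[0,0,0],[0,0,0],-1]]'
python3 - <<'E'
from h import *
im=bot.capture("side");cv2.imwrite("pics/side6.png",im)
w=bot.capture("wrist")
a=cv2.resize(im[105:225,185:305],(420,420),interpolation=cv2.INTER_CUBIC)
b=cv2.resize(w[:,140:520],(380,420))
cv2.imwrite("pics/c6.png",np.hstack([a,b]));o=bot.get_obs();print(o["contact_force"],o["moment"])
E
```

```text
time: 12.12
tool_pos: [538.6, 18.4, 249.6]
tcp_rot: [3.141, -0.0, -2.724]
contact_force: [0.0, -0.1, -6.2]
grip_width: 21.8
finger_force: 30.0
time: 13.05
tool_pos: [538.6, 18.4, 270.6]
tcp_rot: [3.141, -0.0, -2.724]
contact_force: [0.5, 0.3, -6.6]
grip_width: 21.6
finger_force: 30.0
[-0.45961616 -0.83672219 -6.53756761] [ 0.1901358  -0.10602951  0.03033214]
```

View pics/c6.png

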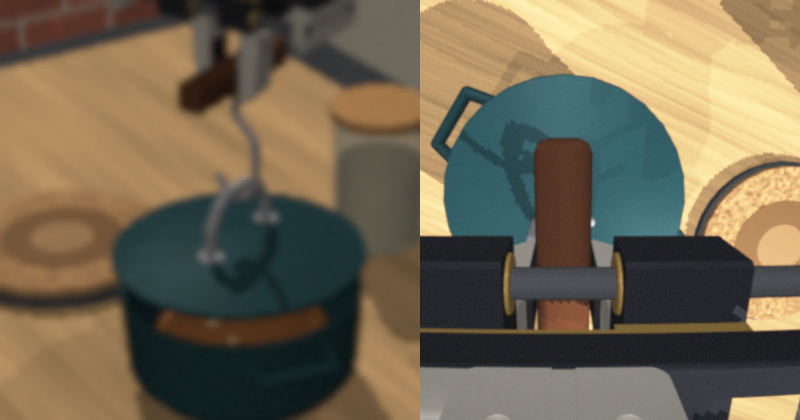

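The lid is off the rim and hangs level: the feet at (210,255) and (265,215) keep their slope, the loaf shows below. The trivet's inner disc is at (63,237).

```bash
python3 - <<'E'
from h import *
t=bot.camera_params("top");S=bot.camera_params("side")
s=lambda x,y:(105+(x+.5)*270/797-.5,150+(y+.5)*100/295-.5)
print(atz(t,s(118,176.5),18),atz(S,(185+63.5/3.5-.5,105+237.5/3.5-.5),18))
im=cv2.imread("pics/top0.png")
h=cv2.cvtColor(im,cv2.COLOR_BGR2HSV)[180:245,110:185].astype(int);b=h[...,2]
print(tri((t,s(118,176.5)),(S,(185+63.5/3.5-.5,105+237.5/3.5-.5))))
# inner/dark ring mask: distinctly darker brown
roi=im[175:245,108:182].astype(float);m=((roi[...,2]<175)&(roi[...,2]>100)&(roi[...,2]-roi[...,0]>45)).astype(np.uint8)
m=cv2.morphologyEx(m,cv2.MORPH_OPEN,np.ones((3,3)))
for c in cv2.findContours(m,1,2)[0]:
    if len(c)>15: (e,ax,an)=cv2.fitEllipse(c);print(e[0]+108,e[1]+175,ax,atz(t,(e[0]+108,e[1]+175),18))
E
```

```text
[503.4 293.9  18. ] [505.2 291.4  18. ]
[504.6 293.5  17.2]
144.33967971801758 209.06558227539062 (18.822853088378906, 19.063642501831055) [504.9 294.9  18. ]
141.52109146118164 213.32662200927734 (62.28937911987305, 77.92514038085938) [490.9 304.1  18. ]
144.57489013671875 209.18553161621094 (34.81686019897461, 35.58292007446289) [504.4 294.1  18. ]
```

```bash
python3 -m pendant '[[[0,0.05,0.05],[0,0,0],-1],[[-0.01,0.1,0.05],[0,0,0],-1],[[-0.02,0.15,0.05],[0,0,0],-1],[[-0.025,0.2,0.05],[0,0,0],-1],[[-0.03,0.25,0.05],[0,0,0],-1],[[-0.035,0.3,0.05],[0,0,0],-1],[[-0.045,0.35,0.03],[0,0,0],-1],[[-0.05,0.4,0.02],[0,0,0],-1],[[-0.05,0.4,0],[0,0,0],-1],[[-0.05,0.4,0],[0,0,0],-1]]'
python3 -m pendant '[[[-0.05,0.4,0],[0,0,0],-1],[[-0.05,0.4,0],[0,0,0],-1],[[-0.05,0.4,0],[0,0,0],-1],[[-0.05,0.4,0],[0,0,0],-1],[[-0.05,0.4,0],[0,0,0],-1],[[-0.05,0.4,0],[0,0,0],-1],[[-0.05,0.4,0],[0,0,0],-1],[[-0.05,0.4,0],[0,0,0],-1],[[-0.05,0.4,0],[0,0,0],-1],[[-0.05,0.4,0],[0,0,0],-1]]'
python3 -m pendant '[[[-0.05,0.4,0],[0,0,0],-1],[[-0.05,0.4,0],[0,0,0],-1],[[-0.05,0.38,0],[0,0,0],-1],[[-0.045,0.35,0],[0,0,0],-1],[[-0.035,0.3,0],[0,0,0],-1],[[-0.03,0.25,0],[0,0,0],-1],[[-0.025,0.2,0],[0,0,0],-1],[[-0.02,0.15,0],[0,0,0],-1],[[-0.01,0.1,0],[0,0,0],-1],[[0,0.04,0],[0,0,0],-1]]'
python3 -m pendant '[[[0,0,-0.1],[0,0,0],-1],[[0,0,-0.2],[0,0,0],-1],[[0,0,-0.3],[0,0,0],-1],[[0,0,-0.3],[0,0,0],-1],[[0,0,-0.3],[0,0,0],-1],[[0,0,-0.3],[0,0,0],-1],[[0,0,-0.3],[0,0,0],-1],[[0,0,-0.2],[0,0,0],-1],[[0,0,-0.1],[0,0,0],-1],[[0,0,0],[0,0,0],-1]]'
python3 - <<'E'
from h import *
ims=[]
for n in("top","wrist","side"):
  save(bot.camera_params(n),n+"7.json");im=bot.capture(n);cv2.imwrite(f"pics/{n}7.png",im);ims.append(im)
a=cv2.resize(ims[0][150:250,90:240],(400,267),interpolation=cv2.INTER_CUBIC);b=cv2.resize(ims[2][100:220,130:310],(400,267),interpolation=cv2.INTER_CUBIC)
w=cv2.resize(ims[1],(440,330));W=np.zeros((597,800,3),np.uint8);W[:267,:400]=a;W[:267,400:]=b;W[267:,:440]=w
cv2.imwrite("pics/c7.png",W);o=bot.get_obs();print(o["tool_pos"],o["contact_force"])
E
```

```text
time: 13.98
tool_pos: [528.9, 97.9, 281.2]
tcp_rot: [3.141, -0.0, -2.724]
contact_force: [0.1, -0.4, -6.7]
grip_width: 21.9
finger_force: 30.0
time: 14.82
tool_pos: [514.0, 217.6, 281.2]
tcp_rot: [3.142, -0.0, -2.724]
contact_force: [-1.1, 0.2, -7.2]
grip_width: 22.0
finger_force: 30.0
time: 15.65
tool_pos: [504.7, 293.8, 281.2]
tcp_rot: [3.141, -0.0, -2.724]
contact_force: [-0.1, 0.0, -6.4]
grip_width: 21.8
finger_force: 30.0
time: 16.48
tool_pos: [504.5, 293.4, 217.3]
tcp_rot: [3.141, -0.001, -2.724]
contact_force: [-0.4, -0.7, -7.0]
grip_width: 22.0
finger_force: 30.0
[505.08076088 293.61150504 218.75058991] [ 0.38734738 -0.8446549  -6.91822766]
```

View pics/c7.png

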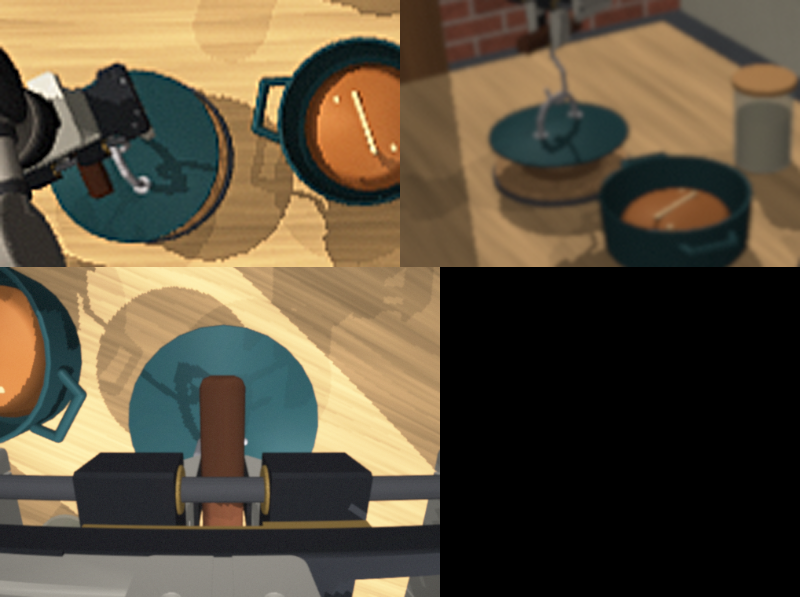

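The lid hangs level over the trivet, in all three views. I check its centre by the same rim fit, then lower.

```bash
python3 - <<'E'
from h import *
import json
from scipy.optimize import least_squares
def fit(f,cam,z,x0,sel):
    w=json.load(open(cam));h=cv2.cvtColor(cv2.imread(f),cv2.COLOR_BGR2HSV)
    m=cv2.inRange(h,(80,90,30),(105,255,170));n,l,st,ce=cv2.connectedComponentsWithStats(m)
    u=proj(w,[[*x0,z]])[0]
    cs=cv2.findContours(m,0,cv2.CHAIN_APPROX_NONE)[0]
    P=np.array([atz(w,q,z)[:2] for c in cs for q in c[:,0] if sel(q)])
    P=P[abs(np.hypot(*(P-x0).T)-104)<12]
    r=least_squares(lambda x:np.hypot(*(P-x).T)-104,x0,loss="soft_l1",f_scale=1);return r.x,len(P),np.median(abs(r.fun))
print(fit("pics/wrist7.png","wrist7.json",64,[504.6,293.5],lambda q:q[1]<225))
print(fit("pics/top7.png","top7.json",64,[504.6,293.5],lambda q:q[0]>120))
print(fit("pics/top0.png","top.json",92,[539,18.8],lambda q:1))
E
```

```text
(array([506.54967603, 295.78536347]), 398, np.float64(0.5493066591347855))
(array([504.65836434, 298.14739838]), 126, np.float64(1.8619467546645652))
(array([538.58428072,  20.03434297]), 155, np.float64(3.565065205536669))
```

```bash
python3 -m pendant '[[[0,0,-0.15],[0,0,0],-1],[[0,0,-0.15],[0,0,0],-1],[[0,0,-0.15],[0,0,0],-1],[[0,0,-0.15],[0,0,0],-1],[[0,0,-0.15],[0,0,0],-1],[[0,0,-0.1],[0,0,0],-1],[[0,0,-0.1],[0,0,0],-1],[[0,0,-0.05],[0,0,0],-1],[[0,0,0],[0,0,0],-1],[[0,0,0],[0,0,0],-1]]'
```

```text
time: 17.47
tool_pos: [504.8, 293.5, 188.3]
tcp_rot: [3.142, 0.0, -2.724]
contact_force: [0.4, 0.8, -7.0]
grip_width: 21.8
finger_force: 30.0
```

```bash
python3 -m pendant '[[[0,-0.02,-0.03],[0,0,0],-1],[[0,-0.02,-0.03],[0,0,0],-1],[[0,0,-0.03],[0,0,0],-1],[[0,0,-0.03],[0,0,0],-1],[[0,0,-0.03],[0,0,0],-1],[[0,0,-0.03],[0,0,0],-1],[[0,0,-0.03],[0,0,0],-1],[[0,0,-0.03],[0,0,0],-1],[[0,0,-0.02],[0,0,0],-1],[[0,0,-0.02],[0,0,0],-1]]'; python3 -m pendant '[[[0,0,-0.03],[0,0,0],-1],[[0,0,-0.03],[0,0,0],-1],[[0,0,-0.03],[0,0,0],-1],[[0,0,-0.03],[0,0,0],-1],[[0,0,0],[0,0,0],-1],[[0,0,0],[0,0,0],-1],[[0,0,0],[0,0,0],-1],[[0,0,0],[0,0,0],-1],[[0,0,0],[0,0,0],-1],[[0,0,0],[0,0,0],-1]]'
```

```text
time: 18.3
tool_pos: [505.2, 292.5, 180.5]
tcp_rot: [3.142, 0.002, -2.724]
contact_force: [0.6, -0.1, -1.8]
grip_width: 21.5
finger_force: 30.0
time: 19.13
tool_pos: [504.8, 292.3, 176.3]
tcp_rot: [3.141, 0.0, -2.724]
contact_force: [0.3, 0.2, -2.1]
grip_width: 22.1
finger_force: 30.0
```

The lid rests on the trivet (2 N left is the lifter). I lower the hook 19 mm and back out.

```bash
python3 -m pendant '[[[0,0,-0.1],[0,0,0],-1],[[0,0,-0.1],[0,0,0],-1],[[0,0,-0.1],[0,0,0],-1],[[0,0,-0.1],[0,0,0],-1],[[0,0,-0.1],[0,0,0],-1],[[0,0,-0.08],[0,0,0],-1],[[0,0,-0.05],[0,0,0],-1],[[0,0,0],[0,0,0],-1],[[0,0,0],[0,0,0],-1],[[0,0,0],[0,0,0],-1]]'; python3 -m pendant '[[[0.04,-0.09,0],[0,0,0],-1],[[0.08,-0.18,0],[0,0,0],-1],[[0.08,-0.18,0],[0,0,0],-1],[[0.08,-0.18,0],[0,0,0],-1],[[0.08,-0.18,0],[0,0,0],-1],[[0.08,-0.18,0],[0,0,0],-1],[[0.08,-0.18,0],[0,0,0],-1],[[0.08,-0.18,0],[0,0,0],-1],[[0.08,-0.18,0],[0,0,0],-1],[[0.08,-0.18,0],[0,0,0],-1]]'
python3 - <<'E'
from h import *
ims=[]
for n in("top","wrist","side"):
  save(bot.camera_params(n),n+"8.json");im=bot.capture(n);cv2.imwrite(f"pics/{n}8.png",im);ims.append(im)
a=cv2.resize(ims[0][150:250,90:240],(400,267),interpolation=cv2.INTER_CUBIC);b=cv2.resize(ims[2][100:220,130:310],(400,267),interpolation=cv2.INTER_CUBIC)
W=np.zeros((597,800,3),np.uint8);W[:267,:400]=a;W[:267,400:]=b;W[267:,:440]=cv2.resize(ims[1],(440,330))
cv2.imwrite("pics/c8.png",W)
E
```

```text
time: 19.97
tool_pos: [504.9, 292.3, 157.5]
tcp_rot: [3.142, 0.0, -2.724]
contact_force: [0.0, 0.6, -1.2]
grip_width: 21.7
finger_force: 30.0
time: 20.8
tool_pos: [527.8, 240.4, 157.3]
tcp_rot: [3.141, -0.0, -2.724]
contact_force: [-0.2, -0.3, -1.7]
grip_width: 22.1
finger_force: 30.0
```

View pics/c8.png

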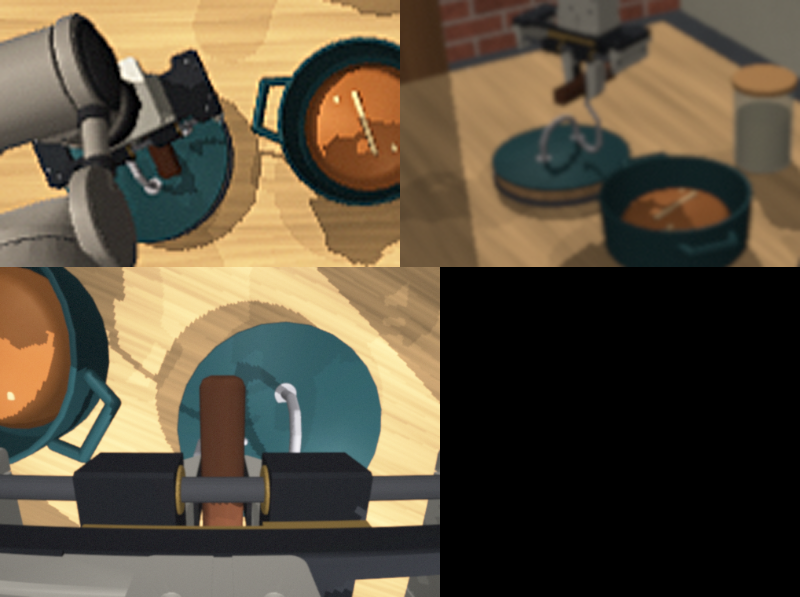

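Unhooked, and the bar stands clear with the lid flat on the trivet. I raise and go back over the stand.

```bash
python3 -m pendant '[[[0,0,0.2],[0,0,0],-1],[[0,0,0.4],[0,0,0],-1],[[0,0,0.5],[0,0,0],-1],[[0,0,0.5],[0,0,0],-1],[[0,0,0.5],[0,0,0],-1],[[0,0,0.5],[0,0,0],-1],[[0,0,0.5],[0,0,0],-1],[[0,0,0.5],[0,0,0],-1],[[0,0,0.4],[0,0,0],-1],[[0,0,0.3],[0,0,0],-1]]'
python3 -m pendant '[[[-0.01,-0.3,0],[0,0,-0.2],-1],[[-0.01,-0.5,0],[0,0,-0.3],-1],[[-0.01,-0.66,0],[0,0,-0.5],-1],[[-0.01,-0.66,0],[0,0,-0.5],-1],[[-0.01,-0.66,0],[0,0,-0.5],-1],[[-0.01,-0.66,0],[0,0,-0.5],-1],[[-0.01,-0.66,0],[0,0,-0.5],-1],[[-0.01,-0.66,0],[0,0,-0.5],-1],[[-0.01,-0.66,0],[0,0,-0.5],-1],[[-0.01,-0.66,0],[0,0,-0.5],-1]]'
python3 -m pendant '[[[-0.01,-0.66,0],[0,0,-0.5],-1],[[-0.01,-0.66,0],[0,0,-0.5],-1],[[-0.01,-0.66,0],[0,0,-0.5],-1],[[-0.01,-0.66,0],[0,0,-0.5],-1],[[-0.01,-0.66,0],[0,0,-0.5],-1],[[-0.01,-0.66,0],[0,0,-0.5],-1],[[-0.01,-0.66,0],[0,0,-0.5],-1],[[-0.01,-0.66,0],[0,0,-0.5],-1],[[-0.01,-0.66,0],[0,0,-0.5],-1],[[-0.01,-0.66,0],[0,0,-0.5],-1]]'
python3 -m pendant '[[[-0.01,-0.66,0],[0,0,-0.5],-1],[[-0.01,-0.66,0],[0,0,-0.5],-1],[[-0.01,-0.66,0],[0,0,-0.5],-1],[[-0.01,-0.66,0],[0,0,-0.5],-1],[[-0.01,-0.66,0],[0,0,-0.5],-1],[[-0.01,-0.66,0],[0,0,-0.45],-1],[[-0.01,-0.4,0],[0,0,0],-1],[[0,-0.2,0],[0,0,0],-1],[[0,0,0],[0,0,0],-1],[[0,0,0],[0,0,0],-1]]'
python3 -c "
from h import *
o=bot.get_obs();print(o['tool_pos'],o['tcp_rot'])"
```

```text
time: 21.78
tool_pos: [527.6, 241.4, 288.2]
tcp_rot: [3.142, 0.002, -2.723]
contact_force: [0.4, 0.9, -2.4]
grip_width: 22.0
finger_force: 30.0
time: 22.62
tool_pos: [523.9, 57.2, 285.6]
tcp_rot: [-3.141, -0.001, 3.015]
contact_force: [0.8, -0.1, -2.2]
grip_width: 21.9
finger_force: 30.0
time: 23.45
tool_pos: [520.7, -140.6, 285.6]
tcp_rot: [-3.141, -0.001, 2.415]
contact_force: [0.6, 0.0, -1.8]
grip_width: 22.0
finger_force: 30.0
time: 24.28
tool_pos: [519.3, -275.7, 286.0]
tcp_rot: [3.142, -0.001, 2.066]
contact_force: [1.1, 1.1, -1.5]
grip_width: 21.7
finger_force: 30.0
[ 519.28199417 -275.73939975  285.99522161] [ 3.14155333e+00 -1.04277145e-03  2.06584029e+00]
```

```bash
python3 -m pendant '[[[-0.01,-0.25,0],[0,0,-0.17],-1],[[-0.01,-0.26,0],[0,0,-0.17],-1],[[-0.01,-0.26,0],[0,0,-0.17],-1],[[-0.01,-0.26,0],[0,0,-0.17],-1],[[-0.01,-0.26,0],[0,0,-0.17],-1],[[-0.02,-0.26,0],[0,0,-0.17],-1],[[0,0,0],[0,0,0],-1],[[0,0,0],[0,0,0],-1],[[0,0,0],[0,0,0],-1],[[0,0,0],[0,0,0],-1]]'
python3 - <<'E'
from h import *
p=bot.camera_params("wrist");save(p,"w9.json");im=bot.capture("wrist");cv2.imwrite("pics/w9.png",cv2.resize(im,(800,600)))
o=bot.get_obs();print(o["tool_pos"],o["tcp_rot"])
E
```

```text
time: 25.12
tool_pos: [517.4, -322.4, 286.4]
tcp_rot: [3.141, -0.0, 1.943]
contact_force: [-0.0, -0.3, -2.7]
grip_width: 21.7
finger_force: 30.0
[ 517.43564025 -322.3606102   286.42526212] [ 3.14140930e+00 -2.87602740e-05  1.94335781e+00]
```

```bash
python3 -m pendant '[[[0,0,-0.2],[0,0,0],-1],[[0,0,-0.5],[0,0,0],-1],[[0,0,-0.6],[0,0,0],-1],[[0,0,-0.6],[0,0,0],-1],[[0,0,-0.6],[0,0,0],-1],[[0,0,-0.6],[0,0,0],-1],[[0,0,-0.5],[0,0,0],-1],[[0,0,-0.4],[0,0,0],-1],[[0,0,-0.3],[0,0,0],-1],[[0,0,-0.2],[0,0,0],-1]]'
python3 -m pendant '[[[0,0,-0.1],[0,0,0],-1],[[0,0,-0.1],[0,0,0],-1],[[0,0,-0.1],[0,0,0],-1],[[0,0,-0.1],[0,0,0],-1],[[0,0,-0.05],[0,0,0],-1],[[0,0,-0.04],[0,0,0],-1],[[0,0,0],[0,0,0],-1],[[0,0,0],[0,0,0],-1],[[0,0,0],[0,0,0],-1],[[0,0,0],[0,0,0],-1]]'
```

```text
time: 26.0
tool_pos: [517.1, -322.3, 150.0]
tcp_rot: [-3.141, -0.001, 1.943]
contact_force: [0.8, 0.2, -1.5]
grip_width: 21.6
finger_force: 30.0
time: 26.83
tool_pos: [517.4, -322.8, 136.8]
tcp_rot: [3.141, 0.0, 1.943]
contact_force: [0.4, 0.1, -1.3]
grip_width: 21.6
finger_force: 30.0
```

```bash
python3 -m pendant '[[[0,0,-0.03],[0,0,0],-1],[[0,0,-0.02],[0,0,0],-1],[[0,0,0],[0,0,0],-1],[[0,0,0],[0,0,0],-1],[[0,0,0],[0,0,0],-0.3],[[0,0,0],[0,0,0],-0.2],[[0,0,0],[0,0,0],0],[[0,0,0],[0,0,0],0.5],[[0,0,0],[0,0,0],1],[[0,0,0],[0,0,0],1]]'
python3 -m pendant '[[[0,0,0],[0,0,0],1],[[0,0,0],[0,0,0],1],[[0,0,0],[0,0,0],1],[[0,0,0],[0,0,0],1],[[0,0,0],[0,0,0],1],[[0,0,0],[0,0,0],1],[[0,0,0.1],[0,0,0],1],[[0,0,0.2],[0,0,0],1],[[0,0,0.3],[0,0,0],1],[[0,0,0.3],[0,0,0],1]]'
python3 -m pendant '[[[0,0,0.5],[0,0,0],1],[[0,0,0.5],[0,0,0],1],[[0,0,0.5],[0,0,0],1],[[0,0,0.5],[0,0,0],1],[[0,0,0.5],[0,0,0],1],[[0,0,0.5],[0,0,0],1],[[0,0,0.5],[0,0,0],1],[[0,0,0.3],[0,0,0],1],[[0,0,0],[0,0,0],1],[[0,0,0],[0,0,0],1]]'
python3 - <<'E'
from h import *
a=bot.capture("top");b=bot.capture("side");w=bot.capture("wrist")
W=np.zeros((600,800,3),np.uint8);W[:300,:400]=cv2.resize(a[100:370,60:420],(400,300));W[:300,400:]=cv2.resize(b[110:350,120:440],(400,300));W[300:,:400]=cv2.resize(w,(400,300));W[300:,400:]=cv2.resize(a[150:240,90:210],(400,300),interpolation=cv2.INTER_CUBIC)
cv2.imwrite("pics/c10.png",W)
E
```

```text
time: 27.67
tool_pos: [517.4, -322.8, 135.2]
tcp_rot: [3.141, 0.0, 1.943]
contact_force: [0.6, -0.1, -0.5]
grip_width: 57.0
finger_force: 0.0
time: 28.5
tool_pos: [517.4, -322.8, 163.2]
tcp_rot: [3.141, 0.0, 1.943]
contact_force: [-0.4, -1.0, 1.4]
grip_width: 91.6
finger_force: 0.0
time: 29.33
tool_pos: [517.4, -322.8, 276.7]
tcp_rot: [3.141, 0.001, 1.943]
contact_force: [-0.3, -0.1, 0.1]
grip_width: 92.1
finger_force: 0.0
```

View pics/c10.png

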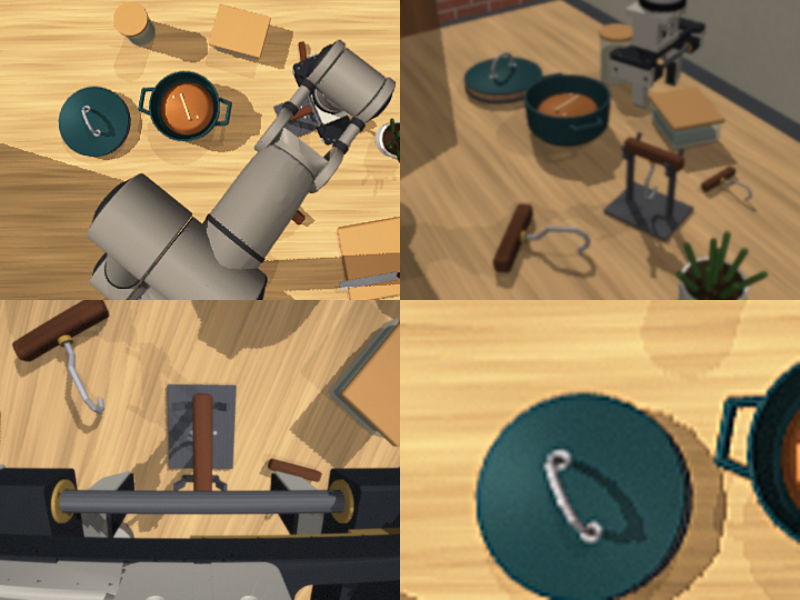

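The lifter hangs in its stand, the lid lies centred over the trivet, and the pot and its neighbours are unmoved.

```bash
python3 -c "
from plant import bot
print(bot.close_job())"
```

```text
the job is handed in; nothing more can be done
None
```

I handed the job in at about 29 s: the lid is on the middle of the trivet to within a few mm, the lifter hangs back in its stand hook down, and the pot, jar, glass box and plant look unmoved in the pictures; no verdict came back.

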